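Let the bottle press down off its ratchet

TASK

The hand press is parked with its ram held up by the ratchet. Lift the red pawl off the ratchet wheel and fold it right back so that it stays clear, then use the crank to turn the wheel backward and bring the rubber pad down on the cap of the bottle until it presses lightly, about 10 N and never more than 30 N. Do not force the wheel against the pawl or push on the ram itself, leave the bottle and the other things where they stand, and let go.

Things in the scene. Friction and masses are not known exactly. Their poses are not given: they have to be found in the camera images.
- press: blue C-shaped bench press fixed to the table, base plate 220 x 235 x 18 mm. Origin on the table below the wheel's axis; x points away from the robot at yaw 0, z up. In its frame (mm): column y -160 to -115; head block x -38 to 38, y -160 to -20, z 188 to 250; pawl bracket x 36 to 72, y -28 to 22, z 238 to 258. Wheel, crank and pawl are on the head's +y side
- wheel: steel ratchet wheel, 92 mm over 12 teeth, 12 mm thick, upright; origin at its centre, (0, 30, 200) mm in the press's frame; it turns about the press's y. Backward: the wheel's top moves to the press's +x; lowers the ram 25 mm per rad. Drag 0.3 N m, so it stays where left, holding up to 14 N at the pad. Pawl in: play of 0.08 rad either way. Cannot be wound further up
- crank_grip (a point): middle of the black crank sleeve, a level rod along the press's y, 24 mm across, 60 mm long, spinning freely on its pin; 75 mm from the wheel's axis, 68 mm to the +y side of the wheel's middle plane. At the start on the press's -x side, 19 mm above axis height; must go 0.7 to 1.5 rad backward, up towards the top. The crank arm lies 18 to 26 mm from the wheel's middle plane
- pawl_tab (a point): upper middle of the upright red tab on the pawl, 10 mm along x, 12 mm along y, standing 35 mm above the pawl's bar; this point is 12 mm below the tab's top end and 56 mm from the pivot: at the start 45 mm to the pivot's -x side and 33 mm above it
- ram: upright steel ram 24 mm square, 125 mm long, with a round black rubber pad 40 mm across on a screw below; origin: centre of the ram's underside. The pad's face is 8 to 20 mm below it: how far the screw is out is not known, so feel for the touch at the crank (10 N at the pad adds about 3.3 N along the crank's path). The rubber gives about 1 mm per 10 N
- bottle: small amber bottle with green cap, 58 mm diameter, 115 mm tall, loose, standing on the press's base plate below the ram; origin at the centre of its underside
- cap_pink: loose pink cap, 30 mm diameter, 12 mm high, on the press's base
- cap_blue: loose blue cap, 30 mm diameter, 12 mm high, on the press's base
- soda: orange bottle, 62 mm diameter, 200 mm tall
- water: clear bottle with blue cap, 64 mm diameter, 210 mm tall
- cup: clear cup, 84 mm across the rim, 110 mm tall
- syrup: amber jar with yellow lid, 68 mm diameter, 160 mm tall
- driver: screwdriver lying on the table
- pawl: red ratchet pawl, 12 mm thick, resting with its tip between two teeth at the wheel's top. Origin on its pivot, at (60, 30, 247) mm in the press's frame; it turns about its y axis, parallel to the press's y. Its z tilts from upright by 0 rad (engaged) to 2.2 (stop), folding over to the press's +x; past about 1.3 it falls to the stop by itself. Light: under 2 N at the tab
Things that resemble listed ones, but are neither listed nor needed, are in the scene too. Leave any turquoise look-alike of the bottle alone.

How it is judged (in metres and radians):
On the way, in this order (a step that is already met when the one before it is completed fails the run):
1. the pawl is lifted off the wheel and folded back, before the pad reaches the bottle (angle between pawl's own z axis and vertical above 1.8 rad and contact force between ram and bottle below 0.5 N), for 0.2 s.
2. the wheel is wound backward until the pad presses on the bottle's cap (contact force between ram and bottle above 3 N), for 0.2 s.
At the end, for the whole second after the job is handed in: the pawl is folded back (over 1.8 rad), the pad rests pressing on the bottle with 3 to 30 N, the ram still, and the bottle upright (within 0.06 rad) within 10 mm of its first place (angle between pawl's own z axis and vertical above 1.8 rad and contact force between ram and bottle between 3 and 30 N and angle between bottle's own z axis and vertical below 0.06 rad and distance of bottle from where it was at the start of the episode below 0.01 m and linear speed of ram below 0.005 m/s); the robot touches nothing.
It fails at once if the pad presses on the bottle with more than 30 N (contact force between ram and bottle above 30 N).
It fails at once if the wheel is forced against the pawl with more than 25 N (contact force between wheel and pawl above 25 N).
It fails at once if the robot touches the ram (contact force between any of the fingers, the arm and ram above 1 N).
It fails at once if another thing is moved by more than 30 mm (distance of any of cap_pink, cap_blue, soda, water, cup, syrup, driver from where it was at the start of the episode above 0.03 m).
It also fails if it takes over 72 s, if anything falls off the work surface, if the arm or the gripper's body presses on something with over 40 N, if the wrist force passes 120 N, or if a joint passes its speed limit or range.

ROBOT

A 6-joint arm with a two-finger parallel gripper is mounted at the origin on the work surface. World frame = base frame: x ahead of the robot, y to its left, z up, the work surface at z = 0. Lengths are in m, angles in degrees, forces in N, time in s.
With the tool pointing down it reaches from about 0.35 to 0.95 m from the base axis. Payload 17.4 kg.
Tool frame: the origin (TCP) lies at the very end of the fingers, on their centre line; the grasp point (between the pads) lies 19 mm behind it; z points along the fingers, y is the direction in which the jaws open and shut (so a half turn about z gives the same grasp; the last joint's range is limited). The gripper opens to 93 mm and grips with 3 to 60 N. Pads are 15 mm wide; open, the fingers measure 128 mm over their backs; the gripper's body (75 mm by 188 mm) begins 65 mm behind the grasp point.
Start: joints at [69.11, 6.646, 82.598, -0, 90.757, -2.166], TCP at [0.217, 0.639, 0.219] pointing down, gripper open.
Joint ranges: [-162.19, 162.19], [-47.58, 125.68], [4.15, 143.07], [-65.23, 245.23], [0.69, 171.88], [-170.13, 170.13]. Speed limits (degrees/s): [108.29, 108.29, 127.2, 180, 180, 180].

INTERFACE

Orientations are given as [roll, pitch, yaw] about the fixed x, y, z axes, in that order (R = Rz(yaw) Ry(pitch) Rx(roll)).
In Python, from station import ctrl, grab_frame, calibration, order, recognise, outline_of gives the robot as it stands.
- The arm moves only by the shell command python3 -m crank 'ROWS' [FORCE]. ROWS is JSON, a list of rows, each a list of 3 entries, a list of its own where there are three numbers: the shift along the tool's x, y, z normalised to -1 to 1, where 1 is 20 mm, then the turn, a rotation vector about the tool's x, y, z normalised to -1 to 1, where 1 is 0.08 rad, then the opening, from -1 (shut) to 1 (fully open), so that 0 is half open. In form: [[[dx, dy, dz], [ax, ay, az], fingers], ...]. A call has 1 to 20 rows; each row shifts and turns the commanded pose from where the row before left it, along the tool's axes as they then stand; what a row does not reach is not made up. A row lasts 1/12 s, in which the tool goes at most 41.7 mm and 7.16 degrees, less where a joint would pass 70% of its speed; a pose out of reach is approached as far as the arm can. A call with a number of a shift or a turn outside -1 to 1 is refused whole. A call with a gripper value outside its range is refused whole. The fingers move at their own pace and stop on an object; FORCE is the grip in N (left out, the last holds). Time passes only in rows, so rows that do not move let the fingers close. It gives the time, the measured TCP pose, the force and the opening at its end, in the units of the state.
- ctrl.observe(): the state, without advancing time (a new reading comes with each control period).
- grab_frame(name): name is "side" or "top" or "wrist"; returns the picture (384x512x3 uint8, red, green, blue); there is no depth.
- calibration(name): a dict with "vertical_fov" (degrees; the focal length in pixels is half the picture's height over the tangent of half this angle, whatever the lens; pixels are square), "cx", "cy" (the principal point, pixels), "rvec" (rotation vector, rad) and "tvec" (3), from world to camera coordinates, as OpenCV has them. Camera axes: x right, y down, z forward; pixel columns grow to the right and rows downward; lengths in m; the calibration is good to about 2 mm. A picture is of the moment at which its call begins: read the wrist's pose just before it. calibration takes no time and is no camera call; for the wrist camera it gives the pose at the moment of the call.
- order.close_job(): hands the job in, once; it reports no verdict.
Trained networks look in the newest picture that a camera, given by its name, has taken for a name from the list of things; names that differ only in an ending like _2 or _b are one class to them, and where a whole thing is asked for, a point or a joint stands for the part that bears it (a point fixed in the world has none). Each returns a list of dicts, best first, with "score" (0 to 1); they miss things now and then, are a little off and sometimes report something else, mostly with a low value. They report only what shows in the picture. A call takes as long as a camera call. They do not tell look-alikes from the thing itself.
- recognise(camera, target): "extent" ([left, top, width, height] in pixels, round what is visible of it).
- outline_of(camera, target): "pixels" (384x512 bool, what is visible of it) and "extent" ([left, top, width, height] in pixels, round what is visible of it).
The state is a dict: "clock": time; "q": joint angles; "joint_vel": joint speeds; "joint_efforts": joint torques, N m; "tcp_pos": TCP position; "ee_rot": TCP orientation; "wrist_force": force on the tool from outside, world axes, zero at the start; "ft_torque": the same for the moment, N m; "opening": opening from 0.0 (shut) to 1.0 (fully open).
Only numpy, scipy, OpenCV 4.12 (cv2) and the standard library are available. Lean on these libraries where they do the work, as an engineer would, in place of code of your own. Each camera call takes 0.05 s, during which the arm holds its last target.

## Working session

There is one attempt and no reset: what is moved stays moved. The work goes in short steps, Python scripts to look and compute and a shell command to move; the robot and the scene stay as the last step left them, time stands still between calls to the robot, and variables do not carry over. Pictures are saved under pics/ and viewed, and the job is handed in when it is done.

```bash
ls; mkdir -p pics
python3 - <<'E'
from station import ctrl, grab_frame, calibration
import cv2
print(ctrl.observe())
for n in ("side","top","wrist"):
    im=grab_frame(n); cv2.imwrite(f"pics/{n}0.png",im[...,::-1]); print(n,calibration(n))
E
```

```text
pics
{'clock': 0.0, 'q': array([ 6.91097991e+01,  6.67521598e+00,  8.26366982e+01, -5.73748601e-04,
        9.07574583e+01, -2.16407146e+00]), 'joint_vel': array([-0.04355833,  0.14724207,  0.05963522,  0.07624416,  0.01111005,
       -0.01830258]), 'joint_efforts': array([-1.82558915e-05, -7.21253872e+01, -6.22615314e+01,  7.79865123e-02,
        2.39104265e-02, -1.32743876e-04]), 'tcp_pos': array([0.21662074, 0.63906945, 0.21788202]), 'ee_rot': array([-1.79930655e+02, -2.04628770e-03,  1.61273862e+02]), 'wrist_force': array([ 0.19107681,  0.7699246 , -0.1862244 ]), 'ft_torque': array([ 0.02090121,  0.02098941, -0.00998462]), 'opening': 0.9948442549737829}
side {'vertical_fov': 49.83785178147937, 'cx': 255.0044749864159, 'cy': 194.6630814134674, 'rvec': array([ 2.06080196, -0.76798052,  0.42459579]), 'tvec': array([-0.40266818,  0.34463939,  1.26968555])}
top {'vertical_fov': 48.52924040404679, 'cx': 258.52787161834004, 'cy': 188.71868923959707, 'rvec': array([ 2.19515978, -2.1994023 ,  0.07964603]), 'tvec': array([-0.02697793,  0.53509788,  1.26441771])}
wrist {'vertical_fov': 60.532725588253, 'cx': 255.0382629716656, 'cy': 193.8430869881435, 'rvec': array([-2.37976024, -1.70743849, -0.21541918]), 'tvec': array([-0.67455682, -0.02900197,  0.38862389])}
```

View pics/side0.png

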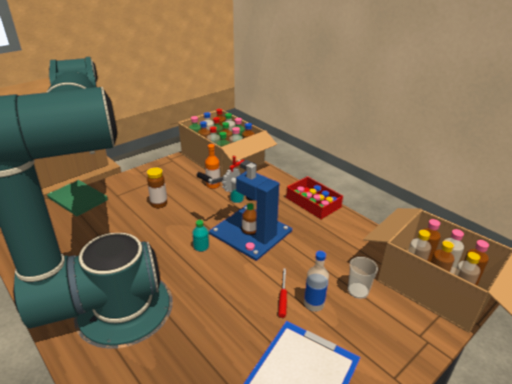

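View pics/top0.png

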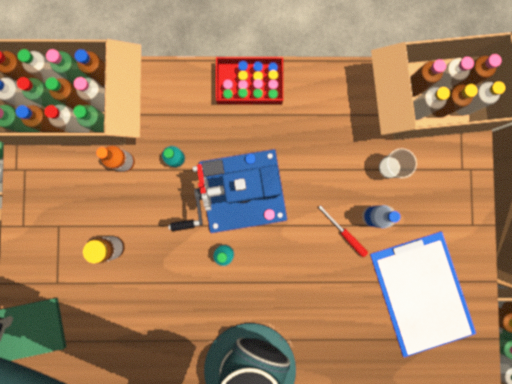

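View pics/wrist0.png

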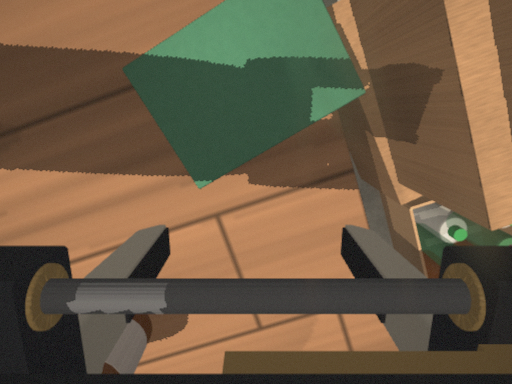

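Run:
```python
import cv2
im=cv2.imread("pics/top0.png"); cv2.imwrite("pics/top0c.png",cv2.resize(im[135:245,155:300],None,fx=5.4,fy=5.4,interpolation=cv2.INTER_CUBIC))
im=cv2.imread("pics/side0.png"); cv2.imwrite("pics/side0c.png",cv2.resize(im[145:260,185:300],None,fx=5.2,fy=5.2,interpolation=cv2.INTER_CUBIC))
```

```text
(no output)
```

View pics/top0c.png

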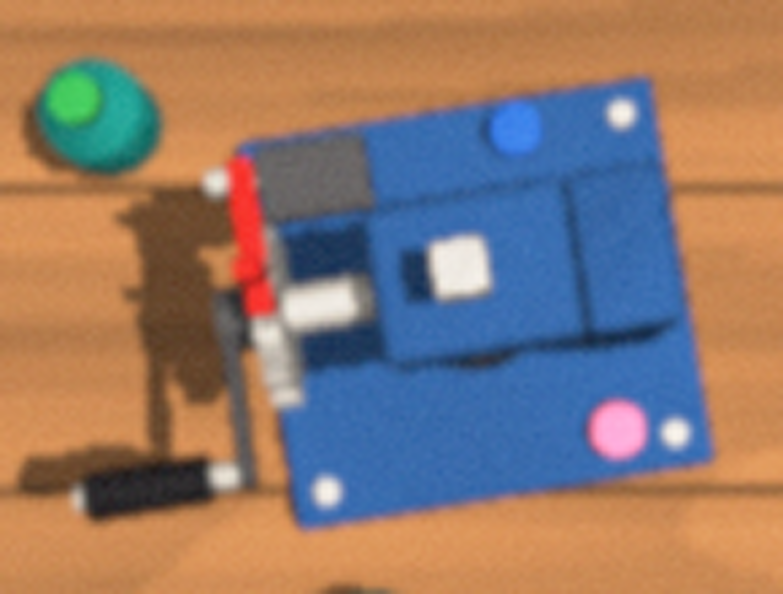

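View pics/side0c.png

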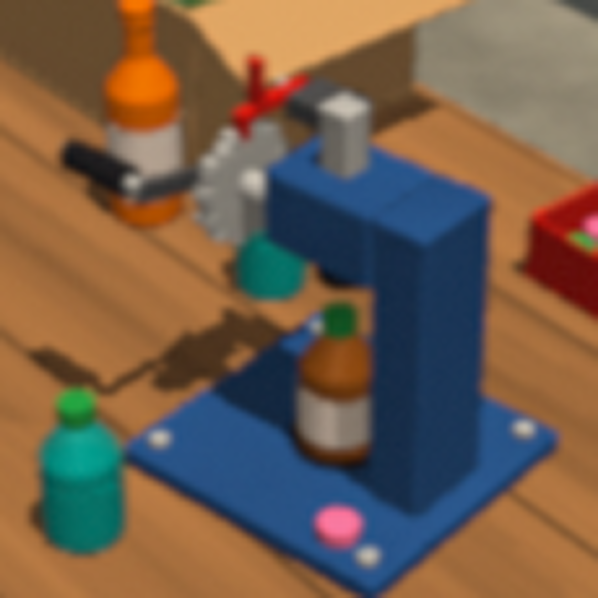

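```bash
cat > h.py <<'E'
import numpy as np, cv2
from scipy.optimize import least_squares
from station import ctrl, grab_frame, calibration
def proj(n,P,c=None):
    c=c or calibration(n); f=192/np.tan(np.radians(c['vertical_fov']/2))
    K=np.array([[f,0,c['cx']],[0,f,c['cy']],[0,0,1]])
    return cv2.projectPoints(np.atleast_2d(np.array(P,float)),c['rvec'],c['tvec'],K,None)[0][:,0]
def toworld(p,P):
    x,y,a=p; P=np.atleast_2d(np.array(P,float))/1000
    c,s=np.cos(a),np.sin(a)
    return np.c_[x+c*P[:,0]-s*P[:,1], y+s*P[:,0]+c*P[:,1], P[:,2]]
E
python3 - <<'E'
from h import *
T=lambda u,v:(155+u/5.4,135+v/5.4)
S=lambda u,v:(185+u/5.2,145+v/5.2)
top=[((372,212),(38,-20,250)),((388,367),(-38,-20,250)),((150,487),(-72.6,98,219))]
side=[((268,172),(-38,-20,250)),((270,238),(-38,-20,188)),((490,204),(-38,-160,250))]
# base corners with unknown y offset: y0..y0+235 at z=18, x +-110 (+dx)
tb=[((241,143),(1,1)),((650,78),(1,0)),((713,460),(-1,0)),((302,528),(-1,1))]
ct,cs=calibration("top"),calibration("side")
def res(p):
    r=[]
    for uv,P in top: r.append(proj("top",toworld(p[:3],P),ct)[0]-T(*uv))
    for uv,P in side: r.append(proj("side",toworld(p[:3],P),cs)[0]-S(*uv))
    for uv,(a,b) in tb: r.append(proj("top",toworld(p[:3],(p[4]+110*a,p[3]+235*b,18)),ct)[0]-T(*uv))
    return np.array(r).ravel()
s=least_squares(res,[0.6,0.05,0,-180,0],x_scale=[.1,.1,.1,10,10])
p=s.x; print(p,np.degrees(p[2])); print(s.fun.reshape(-1,2).round(2))
np.save("pose.npy",p[:3])
for n,P in dict(pivot=(60,30,247),tab=(15,30,280),tabtop=(15,30,292),wheel=(0,30,200),grip=(-72.6,98,219),ramtop=(0,-67,250)).items():
    w=toworld(p[:3],P); a=proj("top",w,ct)[0]; b=proj("side",w,cs)[0]
    print(n,w.round(4),((a-(155,135))*5.4).round(),((b-(185,145))*5.2).round())
E
```

```text
[ 5.24615539e-01  7.60519735e-02  1.90383643e-01 -1.75551270e+02
 -6.88423926e+00] 10.908179234501091
[[-1.42 -3.6 ]
 [ 1.41 -1.98]
 [ 2.6  -1.32]
 [ 0.33 -1.11]
 [ 0.13  1.08]
 [-9.7   6.86]
 [-1.64  0.89]
 [-0.78 -1.78]
 [ 1.79 -0.86]
 [ 0.61  1.7 ]]
pivot [[0.5779 0.1169 0.247 ]] [248. 167.] [304.  90.]
tab [[0.5337 0.1083 0.28  ]] [258. 258.] [263.  73.]
tabtop [[0.5337 0.1083 0.292 ]] [255. 256.] [263.  58.]
wheel [[0.5189 0.1055 0.2   ]] [283. 301.] [251. 181.]
grip [[0.4348 0.1585 0.219 ]] [164. 480.] [107. 168.]
ramtop [[0.5373 0.0103 0.25  ]] [481. 255.] [360. 166.]
```

Run:
```python
from h import *
T=lambda u,v:(155+u/5.4,135+v/5.4)
S=lambda u,v:(185+u/5.2,145+v/5.2)
top=[((372,212),(38,-20,250)),((388,367),(-38,-20,250)),((150,487),(-72.6,98,219))]
side=[((268,172),(-38,-20,250)),((270,238),(-38,-20,188)),((255,58),(15,30,292)),((105,165),(-72.6,98,219))]
tb=[((241,143),(1,1)),((650,78),(1,0)),((713,460),(-1,0)),((302,528),(-1,1))]
ct,cs=calibration("top"),calibration("side")
def res(p):
    r=[]
    for uv,P in top: r.append(proj("top",toworld(p[:3],P),ct)[0]-T(*uv))
    for uv,P in side: r.append(proj("side",toworld(p[:3],P),cs)[0]-S(*uv))
    for uv,(a,b) in tb: r.append(proj("top",toworld(p[:3],(p[4]+110*a,p[3]+235*b,18)),ct)[0]-T(*uv))
    return np.array(r).ravel()
s=least_squares(res,[0.6,0.05,0,-180,0],x_scale=[.1,.1,.1,10,10])
p=s.x; print(p,np.degrees(p[2])); print(s.fun.reshape(-1,2).round(2))
np.save("pose.npy",p[:3])
for n,P in dict(pivot=(60,30,247),tab=(15,30,280),tabtop=(15,30,292),wheel=(0,30,200),grip=(-72.6,98,219),ramtop=(0,-67,250)).items():
    w=toworld(p[:3],P); a=proj("top",w,ct)[0]; b=proj("side",w,cs)[0]
    print(n,w.round(4),((a-(155,135))*5.4).round(),((b-(185,145))*5.2).round())
o=ctrl.observe(); print(o['tcp_pos'],o['ee_rot'])
```

```text
[ 5.19928204e-01  7.66227851e-02  1.56952847e-01 -1.77060241e+02
 -4.09306195e-01] 8.992735707628059
[[-1.1  -1.52]
 [ 0.71  0.29]
 [ 1.18 -0.56]
 [-1.23 -0.76]
 [-1.39  1.44]
 [ 0.62  0.25]
 [-0.66  0.4 ]
 [-0.65 -0.6 ]
 [ 0.66 -0.71]
 [ 0.83  0.65]
 [-0.82  0.62]]
pivot [[0.5745 0.1156 0.247 ]] [251. 174.] [302.  92.]
tab [[0.5301 0.1086 0.28  ]] [257. 266.] [258.  75.]
tabtop [[0.5301 0.1086 0.292 ]] [254. 264.] [258.  59.]
wheel [[0.5152 0.1063 0.2   ]] [282. 309.] [246. 182.]
grip [[0.4329 0.1621 0.219 ]] [156. 484.] [102. 167.]
ramtop [[0.5304 0.0104 0.25  ]] [481. 270.] [352. 170.]
[0.21663509 0.63913527 0.21808398] [-1.79950862e+02 -1.37773123e-03  1.61276487e+02]
```

```bash
python3 -m crank '[[[0,0,-1],[0,0,-0.756],-0.3],[[0,0,-1],[0,0,-0.756],-0.3],[[0,0,-1],[0,0,-0.756],-0.3],[[0,0,-1],[0,0,-0.756],-0.3],[[0,0,-1],[0,0,-0.756],-0.3],[[0,0,-1],[0,0,-0.756],-0.3],[[0,0,-1],[0,0,-0.756],-0.3],[[0,0,-1],[0,0,-0.756],-0.3],[[0,0,0],[0,0,0],-0.3]]' 10
python3 - <<'E'
from h import *
c=calibration("wrist");R=cv2.Rodrigues(c['rvec'])[0]; C=-R.T@c['tvec']; o=ctrl.observe(); print(C,o['tcp_pos'],R[2])
E
```

```text
clock: 0.9
tcp_pos: [0.2168, 0.6395, 0.3829]
ee_rot: [179.8, 0.1, -170.8]
wrist_force: [0.9, -0.1, 1.5]
opening: 0.401
[0.14814148 0.62763313 0.54783001] [0.21679079 0.63951422 0.38289663] [ 0.24763202  0.04467886 -0.96782342]
```

```bash
python3 -m crank '[[[-0.4,-1,0],[0,0,0],-0.3],[[-0.4,-1,0],[0,0,0],-0.3],[[-0.4,-1,0],[0,0,0],-0.3],[[-0.4,-1,0],[0,0,0],-0.3],[[-0.4,-1,0],[0,0,0],-0.3],[[-0.4,-1,0],[0,0,0],-0.3],[[-0.4,-1,0],[0,0,0],-0.3],[[-0.4,-1,0],[0,0,0],-0.3],[[-0.4,-1,0],[0,0,0],-0.3],[[-0.4,-1,0],[0,0,0],-0.3],[[-0.4,-1,0],[0,0,0],-0.3],[[-0.4,-1,0],[0,0,0],-0.3],[[-0.4,-1,0],[0,0,0],-0.3],[[-0.4,-1,0],[0,0,0],-0.3],[[-0.4,-1,0],[0,0,0],-0.3],[[-0.4,-1,0],[0,0,0],-0.3],[[-0.4,-1,0],[0,0,0],-0.3],[[-0.4,-1,0],[0,0,0],-0.3],[[-0.4,-1,0],[0,0,0],-0.3],[[0,0,0],[0,0,0],-0.3]]'
python3 -m crank '[[[-0.4,-1,0],[0,0,0],-0.3],[[-0.4,-1,0],[0,0,0],-0.3],[[-0.4,-1,0],[0,0,0],-0.3],[[-0.4,-1,0],[0,0,0],-0.3],[[-0.4,-1,0],[0,0,0],-0.3],[[-0.4,-1,0],[0,0,0],-0.3],[[-0.3,-0.8,0],[0,0,0],-0.3],[[0,-0.4,0],[0,0,0],-0.3],[[0,0,0],[0,0,0],-0.3],[[0,0,0],[0,0,0],-0.3],[[0,0,0],[0,0,0],-0.3]]'
cat >> h.py <<'E'
def totool(target):
    o=ctrl.observe(); r,p,y=np.radians(o['ee_rot'])
    from scipy.spatial.transform import Rotation as Ro
    R=Ro.from_euler('xyz',[r,p,y]).as_matrix()
    return R.T@(np.array(target)-o['tcp_pos'])/0.02
E
python3 - <<'E'
from h import *
o=ctrl.observe(); print(o['tcp_pos'],o['ee_rot'])
im=grab_frame("wrist"); cv2.imwrite("pics/w1.png",im[...,::-1])
p=np.load("pose.npy")
for P in [(15,30,292),(60,30,247),(-72.6,98,219),(-72.6,68,219),(38,-20,250),(-38,-20,250)]: print(P,proj("wrist",toworld(p,P))[0].round(1))
print(totool(np.r_[toworld(p,(15,30,292))[0]]))
E
```

```text
clock: 2.57
tcp_pos: [0.4275, 0.2854, 0.378]
ee_rot: [-179.9, -0.0, -171.2]
wrist_force: [-0.3, 0.4, -0.6]
opening: 0.348
clock: 3.48
tcp_pos: [0.5017, 0.1547, 0.3786]
ee_rot: [180.0, 0.0, -171.0]
wrist_force: [0.0, 0.3, 0.3]
opening: 0.349
[0.50167299 0.15470826 0.37862449] [ 1.79987584e+02  1.17292972e-03 -1.70981587e+02]
(15, 30, 292) [193. 224.]
(60, 30, 247) [203.5 252. ]
(-72.6, 98, 219) [273.7 111.8]
(-72.6, 68, 219) [242.4 111.8]
(38, -20, 250) [149.6 231.8]
(-38, -20, 250) [142.9 151.8]
[-1.03685067 -2.50329402  4.33396761]
```

View pics/w1.png

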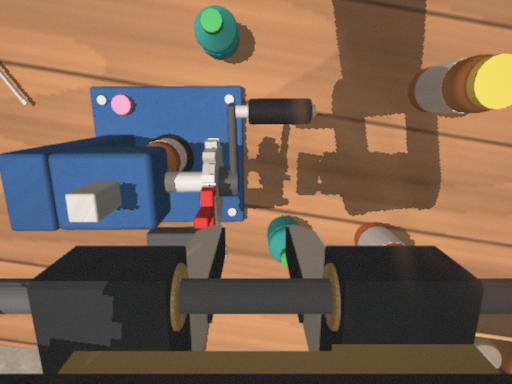

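Run:
```python
import cv2
im=cv2.imread("pics/w1.png"); cv2.imwrite("pics/w1c.png",cv2.resize(im[75:255,80:330],None,fx=3.1,fy=3.1,interpolation=cv2.INTER_CUBIC))
```

```text
(no output)
```

View pics/w1c.png

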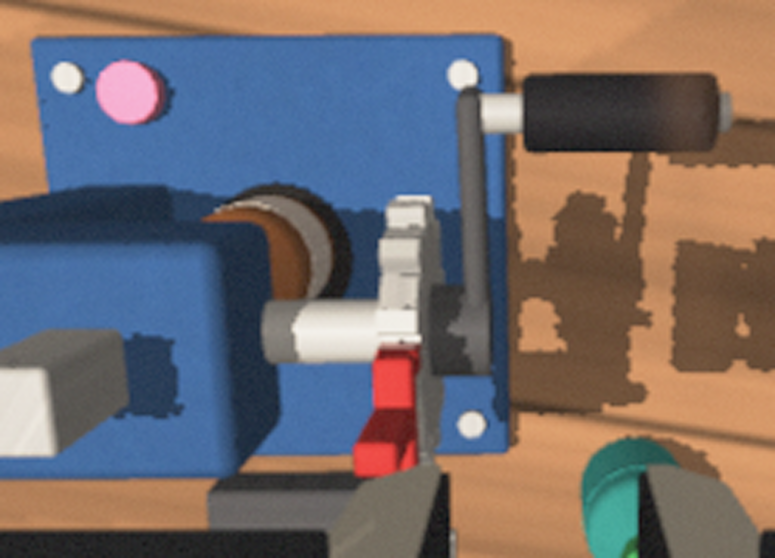

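Run:
```python
from h import *
T=lambda u,v:(155+u/5.4,135+v/5.4)
S=lambda u,v:(185+u/5.2,145+v/5.2)
W=lambda u,v:(80+u/3.1,75+v/3.1)
g0=(-72.6,68,219);g1=(-72.6,128,219)
obs=[("top",T,(372,212),(38,-20,250)),("top",T,(388,367),(-38,-20,250)),("top",T,(150,487),(-72.6,98,219)),
("side",S,(268,172),(-38,-20,250)),("side",S,(270,238),(-38,-20,188)),("side",S,(255,58),(15,30,292)),("side",S,(105,165),(-72.6,98,219)),
("wrist",W,(210,245),(38*-1,-20,250)),("wrist",W,(240,475),(38,-20,250)),("wrist",W,(524,112),g0),("wrist",W,(718,112),g1),("wrist",W,(385,460),(15,30,292))]
tb=[("top",T,(241,143),(1,1)),("top",T,(650,78),(1,0)),("top",T,(713,460),(-1,0)),("top",T,(302,528),(-1,1)),
("wrist",W,(503,36),(-1,1)),("wrist",W,(508,452),(1,1)),("wrist",W,(32,38),(-1,0))]
cal={n:calibration(n) for n in("top","side","wrist")}
for use in (("top","side","wrist"),("wrist",),("top",),("side",)):
  def res(p,full=False):
    r=[]
    for n,f,uv,P in obs: 
        if n in use or full: r.append(proj(n,toworld(p[:3],P),cal[n])[0]-f(*uv))
    for n,f,uv,(a,b) in tb:
        if n in use or full: r.append(proj(n,toworld(p[:3],(110*a,p[3]+235*b,18)),cal[n])[0]-f(*uv))
    r.append([0,(p[3]+177.5)])
    return np.array(r).ravel()
  s=least_squares(res,[0.52,0.076,0.16,-177.5],x_scale=[.1,.1,.1,10],loss='soft_l1')
  p=s.x; print(use,p,np.degrees(p[2]),'tab',toworld(p,(15,30,292)).round(4),'grip',toworld(p,(-72.6,98,219)).round(4))
  if use==("top","side","wrist") or use==("wrist",): print(res(p,True).reshape(-1,2).round(1).tolist())
```

```text
Traceback (most recent call last):
  File "h.py", line 9, in toworld
    x,y,a=p; P=np.atleast_2d(np.array(P,float))/1000
    ^^^^^
ValueError: too many values to unpack (expected 3)
```

```bash
sed -i 's/x,y,a=p;/x,y,a=p[:3];/' h.py
cat > fit.py <<'E'
from h import *
T=lambda u,v:(155+u/5.4,135+v/5.4)
S=lambda u,v:(185+u/5.2,145+v/5.2)
W=lambda u,v:(80+u/3.1,75+v/3.1)
g0=(-72.6,68,219);g1=(-72.6,128,219)
obs=[("top",T,(372,212),(38,-20,250)),("top",T,(388,367),(-38,-20,250)),("top",T,(150,487),(-72.6,98,219)),
("side",S,(268,172),(-38,-20,250)),("side",S,(270,238),(-38,-20,188)),("side",S,(255,58),(15,30,292)),("side",S,(105,165),(-72.6,98,219)),
("wrist",W,(210,245),(38*-1,-20,250)),("wrist",W,(240,475),(38,-20,250)),("wrist",W,(524,112),g0),("wrist",W,(718,112),g1),("wrist",W,(385,460),(15,30,292))]
tb=[("top",T,(241,143),(1,1)),("top",T,(650,78),(1,0)),("top",T,(713,460),(-1,0)),("top",T,(302,528),(-1,1)),
("wrist",W,(503,36),(-1,1)),("wrist",W,(508,452),(1,1)),("wrist",W,(32,38),(-1,0))]
cal={n:calibration(n) for n in("top","side","wrist")}
for use in (("top","side","wrist"),("wrist",),("top",),("side",)):
  def res(p,full=False):
    r=[]
    for n,f,uv,P in obs: 
        if n in use or full: r.append(proj(n,toworld(p[:3],P),cal[n])[0]-f(*uv))
    for n,f,uv,(a,b) in tb:
        if n in use or full: r.append(proj(n,toworld(p[:3],(110*a,p[3]+235*b,18)),cal[n])[0]-f(*uv))
    r.append([0,(p[3]+177.5)])
    return np.array(r).ravel()
  s=least_squares(res,[0.52,0.076,0.16,-177.5],x_scale=[.1,.1,.1,10],loss='soft_l1')
  p=s.x; print(use,p,np.degrees(p[2]),'tab',toworld(p,(15,30,292)).round(4),'grip',toworld(p,(-72.6,98,219)).round(4))
  if use==("top","side","wrist") or use==("wrist",): print(res(p,True).reshape(-1,2).round(1).tolist())
E
python3 fit.py
```

```text
('top', 'side', 'wrist') [ 5.19208034e-01  8.25313179e-02  1.64830101e-01 -1.78973543e+02] 9.44406911476067 tab [[0.5291 0.1146 0.292 ]] grip [[0.4315 0.1673 0.219 ]]
[[-3.6, -1.3], [-1.6, 0.5], [-0.9, -0.0], [-2.4, -1.4], [-2.5, 0.8], [-0.7, -0.3], [-1.8, -0.1], [1.5, -1.8], [-1.3, 4.0], [-1.0, 0.3], [-0.9, -0.1], [-3.7, 0.5], [-2.3, -0.4], [-1.1, -1.1], [-0.3, 0.1], [-1.9, 0.7], [0.3, -1.4], [0.7, 1.4], [-2.2, -1.0], [0.0, -1.5]]
('wrist',) [ 5.19223485e-01  8.35466628e-02  1.68633793e-01 -1.78127384e+02] 9.662004616379093 tab [[0.529  0.1156 0.292 ]] grip [[0.4312 0.168  0.219 ]]
[[-4.1, -1.3], [-2.0, 0.5], [-1.2, 0.1], [-2.5, -1.5], [-2.6, 0.7], [-0.9, -0.4], [-2.0, -0.1], [2.5, -1.5], [-0.0, 4.2], [-0.2, 0.2], [-0.1, -0.5], [-2.3, 0.6], [-3.0, -0.3], [-1.8, -1.3], [-0.9, -0.1], [-2.4, 0.8], [1.2, -1.4], [2.1, 1.3], [-1.2, -0.4], [0.0, -0.6]]
('top',) [ 5.18940544e-01  7.74057774e-02  1.56638284e-01 -1.77595001e+02] 8.974712561021754 tab [[0.5291 0.1094 0.292 ]] grip [[0.4319 0.1629 0.219 ]]
('side',) [ 5.24506988e-01  7.92585940e-02  2.07483324e-01 -1.77500000e+02] 11.887918797345412 tab [[0.533  0.1117 0.292 ]] grip [[0.4333 0.1602 0.219 ]]
```

Run:
```python
from h import *
print(totool([0.529,0.117,0.325]))
```

```text
[-1.0510517  -2.07983752  2.68405276]
```

```bash
python3 -m crank '[[[-0.3,-0.6,0.3],[0,0,-0.1],-0.3],[[-0.4,-0.7,0.6],[0,0,0],-0.3],[[-0.3,-0.6,0.8],[0,0,0],-0.3],[[0,-0.2,0.6],[0,0,0],-0.3],[[0,0,0.3],[0,0,0],-0.3],[[0,0,0],[0,0,0],-0.3],[[0,0,0],[0,0,0],-0.3]]'
python3 - <<'E'
from h import *
o=ctrl.observe(); print(o['tcp_pos'],o['ee_rot'])
im=grab_frame("wrist"); cv2.imwrite("pics/w2.png",im[...,::-1])
p=[5.192e-01,8.35e-02,0.1680]
for P in [(15,30,292),(15,30,280),(-72.6,98,219),(-72.6,68,219),(38,-20,250),(-38,-20,250)]: print(P,proj("wrist",toworld(p,P))[0].round(1))
print(proj("wrist",o['tcp_pos']))
im=im[...,::-1][150:384,120:400]; cv2.imwrite("pics/w2c.png",cv2.resize(im,None,fx=2.5,fy=2.5))
E
```

```text
clock: 4.12
tcp_pos: [0.5282, 0.1164, 0.3271]
ee_rot: [180.0, 0.0, -170.5]
wrist_force: [0.1, 0.2, -0.1]
opening: 0.348
[0.52820158 0.11644711 0.32710072] [ 1.79989760e+02  1.22460766e-02 -1.70506517e+02]
(15, 30, 292) [253.5 220.9]
(15, 30, 280) [253.6 215.1]
(-72.6, 98, 219) [339.4  85.5]
(-72.6, 68, 219) [301.6  85.6]
(38, -20, 250) [190.1 231.2]
(-38, -20, 250) [184.7 132.9]
[[255.05782385 241.33047664]]
```

View pics/w2c.png

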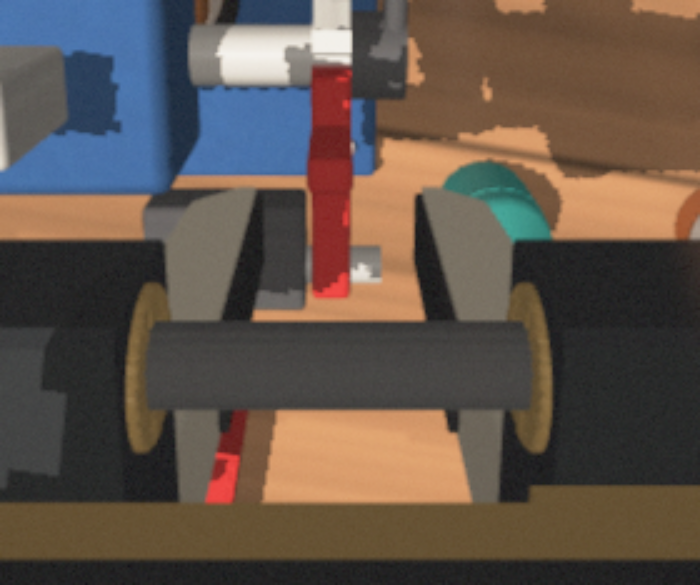

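```bash
python3 -m crank '[[[0,-0.06,0.5],[0,0,0],-0.3],[[0,0,0.8],[0,0,0],-0.3],[[0,0,0.8],[0,0,0],-0.3],[[0,0,0.7],[0,0,0],-0.3],[[0,0,0.35],[0,0,0],-0.3],[[0,0,0],[0,0,0],-0.3],[[0,0,0],[0,0,0],-0.3]]' 6
python3 -m crank '[[[0,0,0],[0,0,0],-0.6],[[0,0,0],[0,0,0],-0.8],[[0,0,0],[0,0,0],-0.9],[[0,0,0],[0,0,0],-1],[[0,0,0],[0,0,0],-1],[[0,0,0],[0,0,0],-1],[[0,0,0],[0,0,0],-1]]' 6
python3 - <<'E'
from h import *
im=grab_frame("wrist"); 
im=im[...,::-1][150:384,120:400]; cv2.imwrite("pics/w3c.png",cv2.resize(im,None,fx=2.5,fy=2.5))
E
```

```text
clock: 4.75
tcp_pos: [0.5288, 0.1146, 0.2639]
ee_rot: [-180.0, 0.0, -170.5]
wrist_force: [-0.0, 0.2, -0.3]
opening: 0.346
clock: 5.33
tcp_pos: [0.529, 0.1144, 0.2641]
ee_rot: [-180.0, 0.0, -170.6]
wrist_force: [-1.1, -3.8, 4.4]
opening: 0.128
```

View pics/w3c.png

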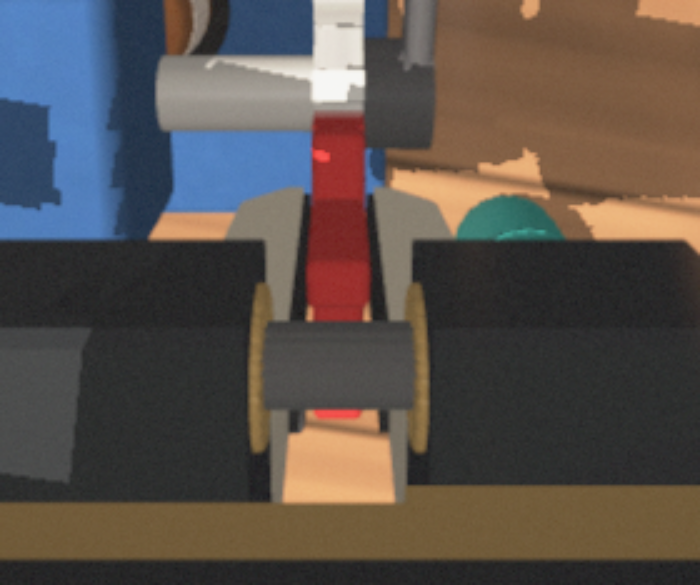

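```bash
python3 -m crank '[[[-0.15,0,-0.16],[0,0,0],-1],[[-0.15,0,-0.15],[0,0,0],-1],[[-0.34,0,-0.27],[0,0,0],-1],[[-0.375,0,-0.215],[0,0,0],-1],[[-0.4,0,-0.155],[0,0,0],-1],[[-0.425,0,-0.095],[0,0,0],-1],[[-0.43,0,-0.03],[0,0,0],-1],[[0,0,0],[0,0,0],-1]]'
python3 - <<'E'
from h import *
im=grab_frame("wrist"); 
im=im[...,::-1][150:384,120:400]; cv2.imwrite("pics/w4c.png",cv2.resize(im,None,fx=2.5,fy=2.5))
im=grab_frame("side")[...,::-1][100:260,150:340];cv2.imwrite("pics/s4c.png",cv2.resize(im,None,fx=4,fy=3.7))
E
```

```text
clock: 6.05
tcp_pos: [0.5749, 0.122, 0.2853]
ee_rot: [-180.0, 0.0, -170.6]
wrist_force: [1.9, -4.8, 3.8]
opening: 0.128
```

View pics/w4c.png

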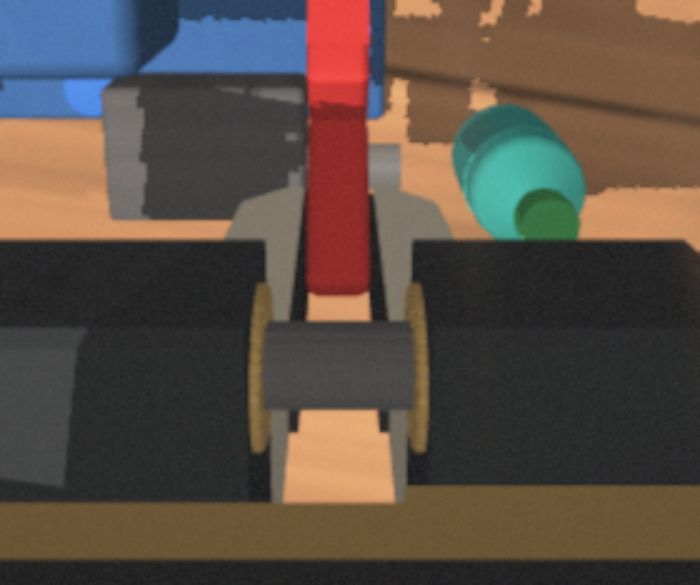

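View pics/s4c.png

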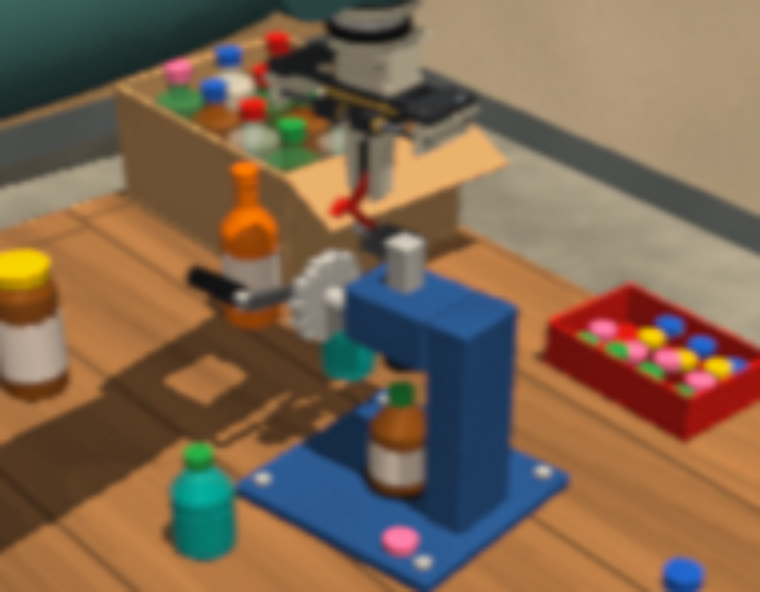

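Pawl is lifted and rotating with the gripper. Continue the arc over, and open at the end.

```bash
python3 -m crank '[[[-0.43,0,0.035],[0,0,0],-1],[[-0.42,0,0.095],[0,0,0],-1],[[-0.4,0,0.16],[0,0,0],-1],[[-0.375,0,0.22],[0,0,0],-1],[[-0.335,0,0.27],[0,0,0],-1],[[0,0,0],[0,0,0],-1]]'
python3 - <<'E'
from h import *
im=grab_frame("side")[...,::-1][100:260,150:340];cv2.imwrite("pics/s5c.png",cv2.resize(im,None,fx=4,fy=3.7))
E
```

```text
clock: 6.65
tcp_pos: [0.6133, 0.1283, 0.2685]
ee_rot: [-180.0, 0.0, -170.6]
wrist_force: [3.0, -4.3, 1.3]
opening: 0.128
```

View pics/s5c.png

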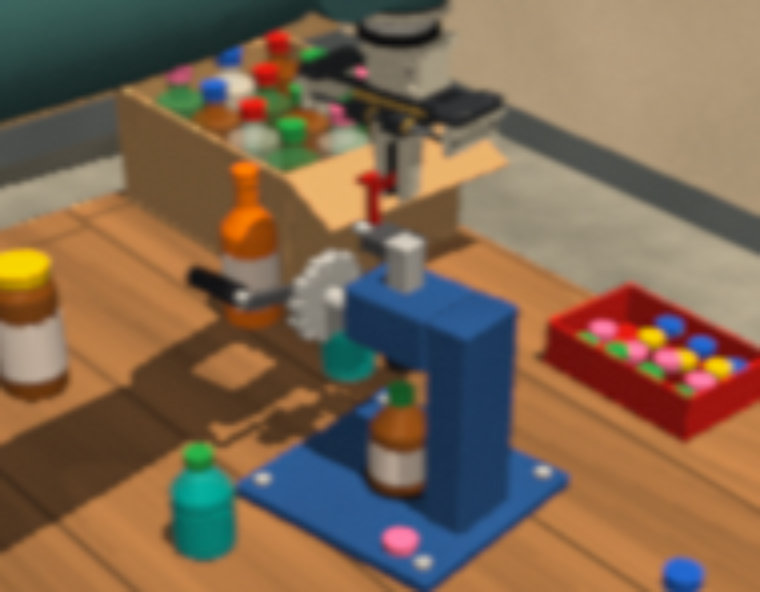

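```bash
python3 -m crank '[[[-0.29,0,0.3],[0,0,0],-1],[[-0.2,0,0.25],[0,0,0],-1],[[0,0,0],[0,0,0],-0.8],[[0,0,0],[0,0,0],-0.4],[[0,0,0],[0,0,0],-0.3],[[0,0,0],[0,0,0],-0.3],[[0,0,0],[0,0,0],-0.3],[[0,0,-0.4],[0,0,0],-0.3],[[0,0,-1],[0,0,0],-0.3],[[0,0,-1],[0,0,0],-0.3],[[0,0,-1],[0,0,0],-0.3],[[0,0,-1],[0,0,0],-0.3],[[0,0,0],[0,0,0],-0.3]]'
python3 - <<'E'
from h import *
im=grab_frame("wrist")[...,::-1]; cv2.imwrite("pics/w6.png",im)
im=grab_frame("side")[...,::-1][100:260,150:340];cv2.imwrite("pics/s6c.png",cv2.resize(im,None,fx=4,fy=3.7))
E
```

```text
clock: 7.78
tcp_pos: [0.6223, 0.1302, 0.3518]
ee_rot: [180.0, 0.3, -170.5]
wrist_force: [-0.1, -0.4, 1.0]
opening: 0.347
```

View pics/s6c.png

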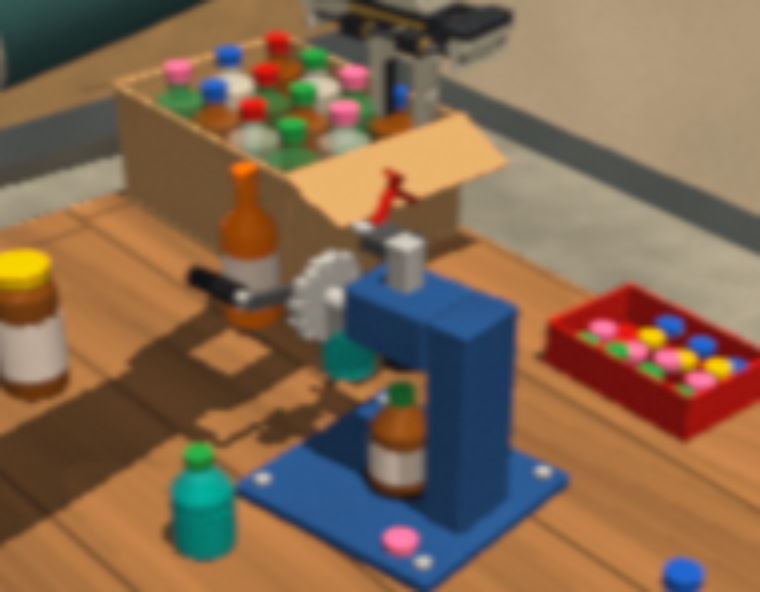

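View pics/w6.png

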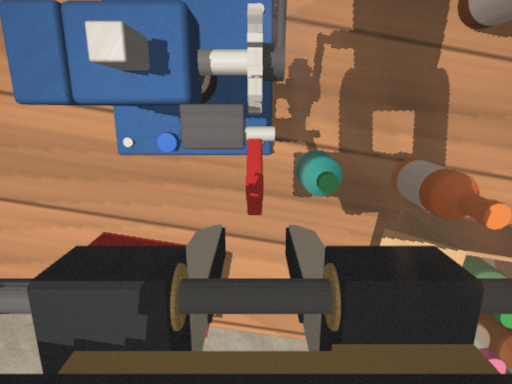

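```bash
python3 -m crank '[[[0,0,0],[0,0,0.98],0],[[0,0,0],[0,0,0.98],0],[[0,0,0],[0,0,0.98],0],[[0,0,0],[0,0,0.98],0],[[0,0,0],[0,0,0.98],0],[[0,0,0],[0,0,0.98],0],[[0,0,0],[0,0,0.98],0],[[0,0,0],[0,0,0.98],0],[[0,0,0],[0,0,0.98],0],[[0,0,0],[0,0,0.98],0.2],[[0,0,0],[0,0,0.98],0.2],[[0,0,0],[0,0,0.98],0.2],[[0,0,0],[0,0,0.98],0.2],[[0,0,0],[0,0,0.98],0.2],[[0,0,0],[0,0,0.98],0.2],[[0,0,0],[0,0,0.98],0.2],[[0,0,0],[0,0,0.98],0.2],[[0,0,0],[0,0,0.98],0.2],[[0,0,0],[0,0,0.98],0.2],[[0,0,0],[0,0,0.98],0.2]]'
python3 - <<'E'
from h import *
print(totool([0.431,0.168,0.33]))
E
```

```text
clock: 9.55
tcp_pos: [0.6217, 0.1301, 0.3453]
ee_rot: [-179.9, -0.0, 99.4]
wrist_force: [-0.2, -0.3, -0.2]
opening: 0.6
[ 3.42738509 -9.09721346  0.78029905]
```

```bash
python3 -m crank '[[[0.2,-0.5,0],[0,0,0],0.2],[[0.37,-1,0],[0,0,0],0.2],[[0.37,-1,0],[0,0,0],0.2],[[0.37,-1,0],[0,0,0],0.2],[[0.37,-1,0],[0,0,0],0.2],[[0.37,-1,0],[0,0,0],0.2],[[0.37,-1,0],[0,0,0],0.2],[[0.37,-1,0],[0,0,0],0.2],[[0.37,-1,0.2],[0,0,0],0.2],[[0.26,-0.6,0.4],[0,0,0],0.2],[[0,0,0.2],[0,0,0],0.2],[[0,0,0],[0,0,0],0.2],[[0,0,0],[0,0,0],0.2]]'
python3 - <<'E'
from h import *
o=ctrl.observe(); print(o['tcp_pos'],o['ee_rot'])
im=grab_frame("wrist")[...,::-1]; cv2.imwrite("pics/w7.png",im)
p=[5.192e-01,8.35e-02,0.1680]
for P in [(-72.6,98,219),(-72.6,68,219),(-72.6,128,219)]: print(P,proj("wrist",toworld(p,P))[0].round(1))
print(totool([0.4312,0.168,0.200]))
E
```

```text
clock: 10.63
tcp_pos: [0.4312, 0.167, 0.3302]
ee_rot: [-180.0, 0.0, 99.7]
wrist_force: [0.7, 1.6, -1.4]
opening: 0.604
[0.43118182 0.16699709 0.33017813] [-1.79970412e+02  8.79844041e-03  9.96938150e+01]
(-72.6, 98, 219) [255.5 190.1]
(-72.6, 68, 219) [255.5 222.9]
(-72.6, 128, 219) [255.6 155.5]
[ 5.37336870e-02 -9.56846397e-04  6.51740473e+00]
```

View pics/w7.png

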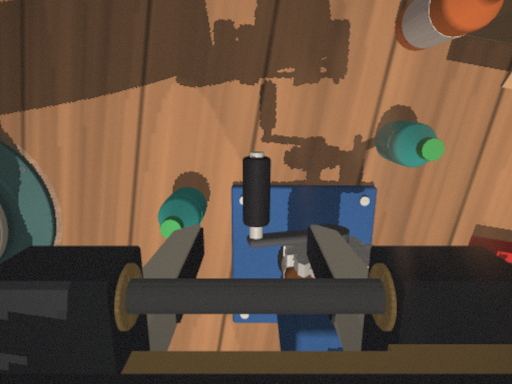

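```bash
python3 -m crank '[[[0.05,0.05,0.5],[0,0,0],0.2],[[0,0,1],[0,0,0],0.2],[[0,0,1],[0,0,0],0.2],[[0,0,1],[0,0,0],0.2],[[0,0,1],[0,0,0],0.2],[[0,0,1],[0,0,0],0.2],[[0,0,0.7],[0,0,0],0.2],[[0,0,0.3],[0,0,0],0.2],[[0,0,0],[0,0,0],0.2],[[0,0,0],[0,0,0],0.2]]' 15
python3 -m crank '[[[0,0,0],[0,0,0],-0.2],[[0,0,0],[0,0,0],-0.4],[[0,0,0],[0,0,0],-0.55],[[0,0,0],[0,0,0],-0.7],[[0,0,0],[0,0,0],-1],[[0,0,0],[0,0,0],-1],[[0,0,0],[0,0,0],-1],[[0,0,0],[0,0,0],-1]]' 15
python3 - <<'E'
from h import *
im=grab_frame("wrist")[...,::-1]; cv2.imwrite("pics/w8.png",im)
E
```

```text
clock: 11.52
tcp_pos: [0.4322, 0.1683, 0.2011]
ee_rot: [180.0, -0.0, 99.6]
wrist_force: [-0.6, 0.2, 0.3]
opening: 0.601
clock: 12.18
tcp_pos: [0.4318, 0.1683, 0.2007]
ee_rot: [-180.0, -0.0, 99.6]
wrist_force: [-4.9, 0.3, 3.1]
opening: 0.249
```

View pics/w8.png

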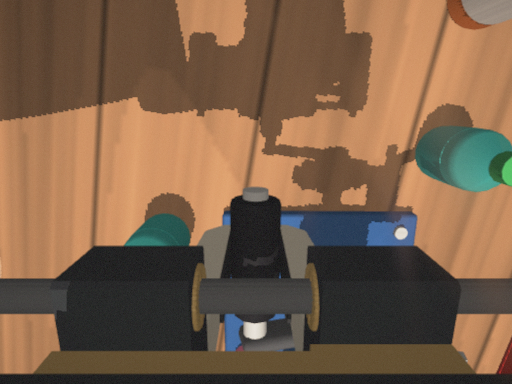

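```bash
python3 -m crank '[[[0,0.055,-0.18],[0,0,0],-1],[[0,0.06,-0.18],[0,0,0],-1],[[0,0.07,-0.175],[0,0,0],-1],[[0,0.08,-0.17],[0,0,0],-1],[[0,0.085,-0.165],[0,0,0],-1],[[0,0.095,-0.16],[0,0,0],-1],[[0,0.105,-0.155],[0,0,0],-1],[[0,0.11,-0.155],[0,0,0],-1],[[0,0.12,-0.145],[0,0,0],-1],[[0,0.125,-0.14],[0,0,0],-1],[[0,0,0],[0,0,0],-1],[[0,0,0],[0,0,0],-1]]'
cat > st.py <<'E'
from h import *
p=[5.192e-01,8.35e-02,0.1680]
def st(n=4):
    F=[];X=[]
    for i in range(n):
        grab_frame("side"); o=ctrl.observe(); F.append(o['wrist_force']);X.append(o['tcp_pos'])
    F=np.array(F); x=np.mean(X,0); f=F.mean(0)
    d=x-[p[0],p[1],0.2]; c,s=np.cos(p[2]),np.sin(p[2])
    px=c*d[0]+s*d[1]; pz=d[2]+.019; phi=np.arctan2(pz,px)
    fx=c*f[0]+s*f[1]
    t=np.array([np.sin(phi),-np.cos(phi)]); rad=np.array([np.cos(phi),np.sin(phi)])
    v=np.array([fx,f[2]])
    print("px %.1f pz %.1f r %.1f phi %.3f turned %.3f | Ftan(resist) %.2f Frad %.2f Fy %.2f std %s clk %.1f open %.3f"%(px*1e3,pz*1e3,np.hypot(px,pz)*1e3,phi,2.885-phi,-v@t,v@rad,-s*f[0]+c*f[1],F.std(0).round(2),o['clock'],o['opening']))
st()
E
python3 st.py
```

```text
clock: 13.23
tcp_pos: [0.45, 0.1713, 0.2339]
ee_rot: [180.0, 0.0, 99.6]
wrist_force: [-3.9, -1.3, 5.6]
opening: 0.252
px -53.5 pz 52.9 r 75.3 phi 2.362 turned 0.523 | Ftan(resist) -0.57 Frad 6.53 Fy 0.52 std [0.32 0.49 0.2 ] clk 13.4 open 0.250
```

Run:
```python
from h import *
im=grab_frame("side")[...,::-1][140:250,185:300];cv2.imwrite("pics/s9c.png",cv2.resize(im,None,fx=5.2,fy=5.2,interpolation=cv2.INTER_CUBIC))
```

```text
(no output)
```

View pics/s9c.png

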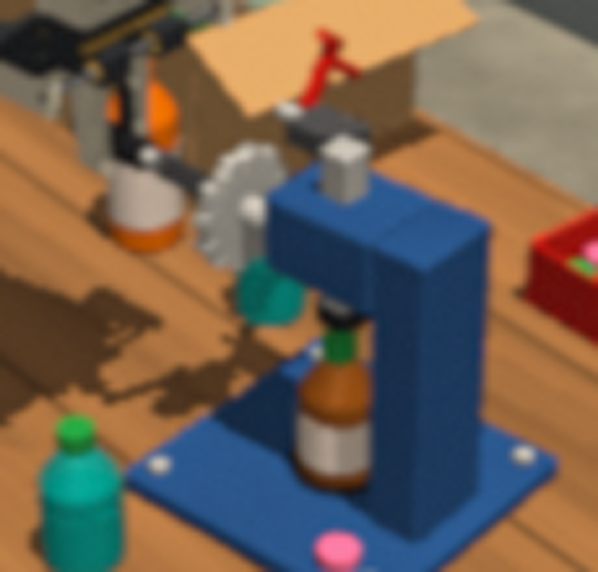

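```bash
python3 -m crank '[[[0,0.066,-0.067],[0,0,0],-1],[[0,0.066,-0.066],[0,0,0],-1]]'; python3 st.py;  python3 -m crank '[[[0,0.068,-0.064],[0,0,0],-1],[[0,0.068,-0.062],[0,0,0],-1]]'; python3 st.py
```

```text
clock: 13.65
tcp_pos: [0.4521, 0.1716, 0.2361]
ee_rot: [-180.0, 0.0, 99.6]
wrist_force: [-7.6, -1.3, 1.9]
opening: 0.252
px -51.1 pz 55.3 r 75.3 phi 2.317 turned 0.568 | Ftan(resist) 2.23 Frad 7.50 Fy -0.14 std [0.41 0.37 0.4 ] clk 13.8 open 0.252
clock: 14.02
tcp_pos: [0.4548, 0.1721, 0.2386]
ee_rot: [-180.0, 0.0, 99.6]
wrist_force: [-6.9, -1.9, 2.7]
opening: 0.257
px -48.4 pz 57.8 r 75.4 phi 2.267 turned 0.618 | Ftan(resist) 1.63 Frad 6.50 Fy -0.82 std [0.73 0.38 0.57] clk 14.2 open 0.255
```

```bash
cat > st.py <<'E'
from h import *
p=[5.192e-01,8.35e-02,0.1680]
def dec(f,x):
    d=x-[p[0],p[1],0.2]; c,s=np.cos(p[2]),np.sin(p[2])
    px=c*d[0]+s*d[1]; pz=d[2]+.019; phi=np.arctan2(pz,px)
    v=np.array([c*f[0]+s*f[1],f[2]])
    return 2.885-phi, -v@[np.sin(phi),-np.cos(phi)], v@[np.cos(phi),np.sin(phi)], np.hypot(px,pz)*1e3
o=ctrl.observe(); a=dec(o['wrist_force'],o['tcp_pos'])
F=[];X=[]
for i in range(3):
    im=grab_frame("side"); o=ctrl.observe(); F.append(o['wrist_force']);X.append(o['tcp_pos'])
b=dec(np.mean(F,0),np.mean(X,0))
ph=2.885-b[0]
print("moving Ftan %.2f Frad %.2f | held turned %.3f Ftan %.2f Frad %.2f r %.1f clk %.1f open %.3f | next 0.025rad: dy %.3f dz %.3f"%(a[1],a[2],*b,o['clock'],o['opening'],75*.025*np.sin(ph)/20,75*.025*np.cos(ph)/20))
E
python3 -m crank '[[[0,0.07,-0.062],[0,0,0],-1],[[0,0.071,-0.06],[0,0,0],-1]]'; python3 st.py;  python3 -m crank '[[[0,0.073,-0.058],[0,0,0],-1],[[0,0.075,-0.056],[0,0,0],-1]]'; python3 st.py
```

```text
clock: 14.38
tcp_pos: [0.4577, 0.1726, 0.241]
ee_rot: [-180.0, 0.0, 99.6]
wrist_force: [-4.9, -2.2, 2.0]
opening: 0.257
moving Ftan 2.93 Frad 4.80 | held turned 0.668 Ftan 1.68 Frad 5.49 r 75.5 clk 14.5 open 0.250 | next 0.025rad: dy 0.075 dz -0.056
clock: 14.7
tcp_pos: [0.4606, 0.1731, 0.2433]
ee_rot: [-180.0, 0.0, 99.6]
wrist_force: [-4.8, -2.5, 1.8]
opening: 0.253
moving Ftan 3.22 Frad 4.44 | held turned 0.717 Ftan 1.41 Frad 5.44 r 75.5 clk 14.8 open 0.252 | next 0.025rad: dy 0.078 dz -0.053
```

```bash
python3 -m crank '[[[0,0.078,-0.053],[0,0,0],-1],[[0,0.079,-0.051],[0,0,0],-1]]'; python3 st.py;  python3 -m crank '[[[0,0.08,-0.049],[0,0,0],-1],[[0,0.081,-0.047],[0,0,0],-1]]'; python3 st.py
python3 - <<'E'
from h import *
im=grab_frame("side")[...,::-1][180:230,225:275];cv2.imwrite("pics/s10c.png",cv2.resize(im,None,fx=10,fy=10,interpolation=cv2.INTER_CUBIC))
E
```

```text
clock: 15.02
tcp_pos: [0.4637, 0.1736, 0.2454]
ee_rot: [-180.0, 0.0, 99.6]
wrist_force: [-6.6, -2.6, 4.4]
opening: 0.252
moving Ftan 3.63 Frad 7.35 | held turned 0.766 Ftan 1.57 Frad 6.36 r 75.6 clk 15.2 open 0.253 | next 0.025rad: dy 0.080 dz -0.049
clock: 15.33
tcp_pos: [0.4669, 0.1741, 0.2473]
ee_rot: [-180.0, 0.0, 99.6]
wrist_force: [-6.4, -2.4, 4.2]
opening: 0.246
moving Ftan 3.84 Frad 6.91 | held turned 0.816 Ftan 1.93 Frad 6.56 r 75.6 clk 15.5 open 0.254 | next 0.025rad: dy 0.082 dz -0.045
```

View pics/s10c.png

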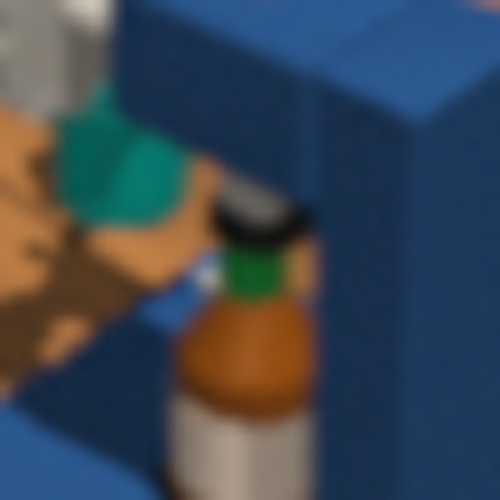

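```bash
python3 -m crank '[[[0,0.082,-0.045],[0,0,0],-1],[[0,0.083,-0.043],[0,0,0],-1]]'; python3 st.py;  python3 -m crank '[[[0,0.085,-0.041],[0,0,0],-1],[[0,0.086,-0.039],[0,0,0],-1]]'; python3 st.py
```

```text
clock: 15.7
tcp_pos: [0.4702, 0.1747, 0.2491]
ee_rot: [-180.0, 0.0, 99.6]
wrist_force: [-6.0, -2.6, 5.0]
opening: 0.256
moving Ftan 3.50 Frad 7.24 | held turned 0.866 Ftan 2.22 Frad 6.55 r 75.7 clk 15.8 open 0.252 | next 0.025rad: dy 0.085 dz -0.041
clock: 16.02
tcp_pos: [0.4736, 0.1752, 0.2507]
ee_rot: [-180.0, 0.0, 99.6]
wrist_force: [-5.5, -3.2, 4.7]
opening: 0.254
moving Ftan 3.64 Frad 6.60 | held turned 0.917 Ftan 1.41 Frad 5.66 r 75.7 clk 16.2 open 0.252 | next 0.025rad: dy 0.086 dz -0.036
```

```bash
python3 -m crank '[[[0,0.086,-0.037],[0,0,0],-1],[[0,0.087,-0.035],[0,0,0],-1]]'; python3 st.py
```

```text
clock: 16.33
tcp_pos: [0.4771, 0.1758, 0.2522]
ee_rot: [180.0, 0.0, 99.6]
wrist_force: [-5.0, -3.1, 4.6]
opening: 0.254
moving Ftan 3.56 Frad 6.17 | held turned 0.967 Ftan 0.44 Frad 6.63 r 75.8 clk 16.5 open 0.253 | next 0.025rad: dy 0.088 dz -0.032
```

```bash
python3 -m crank '[[[0,0.088,-0.032],[0,0,0],-1],[[0,0.089,-0.03],[0,0,0],-1]]'; python3 st.py
```

```text
clock: 16.65
tcp_pos: [0.4806, 0.1764, 0.2534]
ee_rot: [180.0, 0.0, 99.6]
wrist_force: [-4.1, -2.5, 5.0]
opening: 0.247
moving Ftan 2.75 Frad 6.09 | held turned 1.016 Ftan 1.89 Frad 6.05 r 75.8 clk 16.8 open 0.253 | next 0.025rad: dy 0.090 dz -0.028
```

```bash
python3 -m crank '[[[0,0.089,-0.028],[0,0,0],-1],[[0,0.09,-0.026],[0,0,0],-1]]'; python3 st.py
python3 - <<'E'
from h import *
im=grab_frame("side")[...,::-1][180:230,225:275];cv2.imwrite("pics/s11c.png",cv2.resize(im,None,fx=10,fy=10,interpolation=cv2.INTER_CUBIC))
E
```

```text
clock: 16.97
tcp_pos: [0.4842, 0.177, 0.2545]
ee_rot: [180.0, 0.0, 99.6]
wrist_force: [-4.8, -2.8, 5.7]
opening: 0.251
moving Ftan 3.56 Frad 6.80 | held turned 1.066 Ftan 1.80 Frad 6.31 r 75.9 clk 17.1 open 0.250 | next 0.025rad: dy 0.091 dz -0.023
```

View pics/s11c.png

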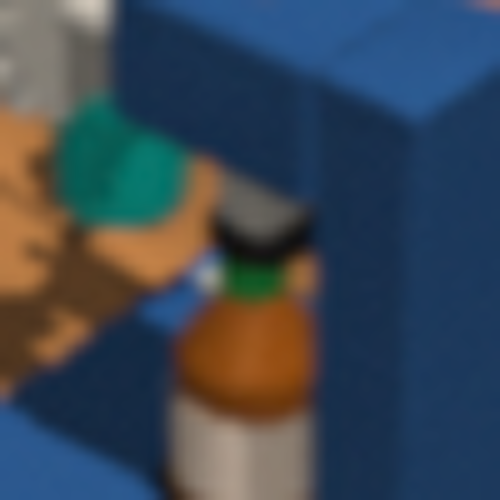

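```bash
python3 -m crank '[[[0,0.091,-0.023],[0,0,0],-1],[[0,0.091,-0.021],[0,0,0],-1]]'; python3 st.py
```

```text
clock: 17.33
tcp_pos: [0.4878, 0.1776, 0.2554]
ee_rot: [180.0, 0.0, 99.6]
wrist_force: [-4.3, -2.8, 5.0]
opening: 0.252
moving Ftan 3.59 Frad 5.79 | held turned 1.116 Ftan 1.43 Frad 6.26 r 75.9 clk 17.5 open 0.252 | next 0.025rad: dy 0.092 dz -0.018
```

```bash
python3 -m crank '[[[0,0.092,-0.018],[0,0,0],-1],[[0,0.092,-0.016],[0,0,0],-1]]'; python3 st.py
```

```text
clock: 17.65
tcp_pos: [0.4914, 0.1782, 0.256]
ee_rot: [180.0, 0.0, 99.6]
wrist_force: [-7.2, -3.2, 6.0]
opening: 0.252
moving Ftan 6.59 Frad 7.14 | held turned 1.163 Ftan 4.16 Frad 7.15 r 76.0 clk 17.8 open 0.255 | next 0.025rad: dy 0.093 dz -0.014
```

```bash
python3 -m crank '[[[0,0.04,-0.006],[0,0,0],-1]]'; python3 st.py
```

```text
clock: 17.88
tcp_pos: [0.492, 0.1783, 0.2561]
ee_rot: [-180.0, 0.0, 99.6]
wrist_force: [-7.6, -4.2, 6.4]
opening: 0.252
moving Ftan 7.17 Frad 7.56 | held turned 1.170 Ftan 5.96 Frad 7.52 r 75.9 clk 18.0 open 0.251 | next 0.025rad: dy 0.093 dz -0.013
```

```bash
python3 - <<'E'
from h import *
cv2.imwrite("pics/sA.png",grab_frame("side")[...,::-1]);cv2.imwrite("pics/tA.png",grab_frame("top")[...,::-1])
E
python3 -m crank '[[[0,0,0],[0,0,0],-0.4],[[0,0,0],[0,0,0],-0.3],[[0,0,0],[0,0,0],-0.2],[[0,0,0],[0,0,0],0],[[0,0,0],[0,0,0],0.1],[[0,0,0],[0,0,0],0.1],[[0,0,0],[0,0,0],0.1]]'
python3 - <<'E'
from h import *
cv2.imwrite("pics/wB.png",grab_frame("wrist")[...,::-1])
o=ctrl.observe();print(o['wrist_force'],o['opening'])
a=cv2.imread("pics/sA.png");b=grab_frame("side")[...,::-1].copy();cv2.imwrite("pics/sB.png",b)
# ram / pad region shift
for n,(r0,r1,c0,c1) in dict(ram=(165,186,242,262),pad=(196,212,240,262)).items():
    print(n,cv2.phaseCorrelate(a[r0:r1,c0:c1,0].astype('f'),b[r0:r1,c0:c1,0].astype('f')), abs(a[r0:r1,c0:c1].astype(int)-b[r0:r1,c0:c1]).mean())
E
```

```text
clock: 18.72
tcp_pos: [0.4921, 0.1785, 0.2557]
ee_rot: [180.0, -0.0, 99.6]
wrist_force: [0.4, 0.0, 0.4]
opening: 0.547
[ 0.22827797 -0.54594852  0.23418416] 0.545846903956574
ram ((-0.036988072698514785, 0.07268391641122207), 1.0076694793999195) 0.5253968253968254
pad ((0.010684955209368852, -0.0015319350041895774), 1.0144762247800827) 0.6126893939393939
```

View pics/wB.png

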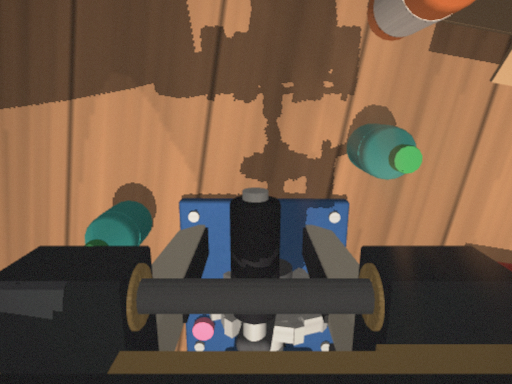

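```bash
python3 -m crank '[[[0,0,-0.3],[0,0,0],0.1],[[0,0,-0.7],[0,0,0],0.1],[[0,0,-1],[0,0,0],0.1],[[0,0,-1],[0,0,0],0.1],[[0,0,-1],[0,0,0],0.1],[[0,0,-0.6],[0,0,0],0.1],[[0,0,-0.2],[0,0,0],0.1],[[0,0,0],[0,0,0],0.1],[[0,0,0],[0,0,0],0.1]]'
python3 - <<'E'
from h import *
a=cv2.imread("pics/sA.png");b=grab_frame("side")[...,::-1].copy();z=cv2.imread("pics/side0.png")
for n,(r0,r1,c0,c1) in dict(ram=(165,186,242,262),pad=(196,212,240,262)).items():
    print(n,cv2.phaseCorrelate(a[r0:r1,c0:c1,0].astype('f'),b[r0:r1,c0:c1,0].astype('f')))
print("bottle vs start",cv2.phaseCorrelate(z[212:238,238:262,1].astype('f'),b[212:238,238:262,1].astype('f')))
cv2.imwrite("pics/sC.png",cv2.resize(b[100:260,150:340],None,fx=4,fy=3.7,interpolation=cv2.INTER_CUBIC))
cv2.imwrite("pics/tC.png",grab_frame("top")[...,::-1])
E
```

```text
clock: 19.57
tcp_pos: [0.4921, 0.1784, 0.3511]
ee_rot: [-180.0, 0.0, 99.6]
wrist_force: [0.4, 0.4, -0.1]
opening: 0.552
ram ((0.013067570923865901, 0.023510409646958053), 1.0006177016844353)
pad ((-0.033372504624514576, -0.050414971762409166), 0.9869490675628185)
bottle vs start ((0.020029301286490053, 0.40965024649428905), 1.0321580473287606)
```

View pics/sC.png

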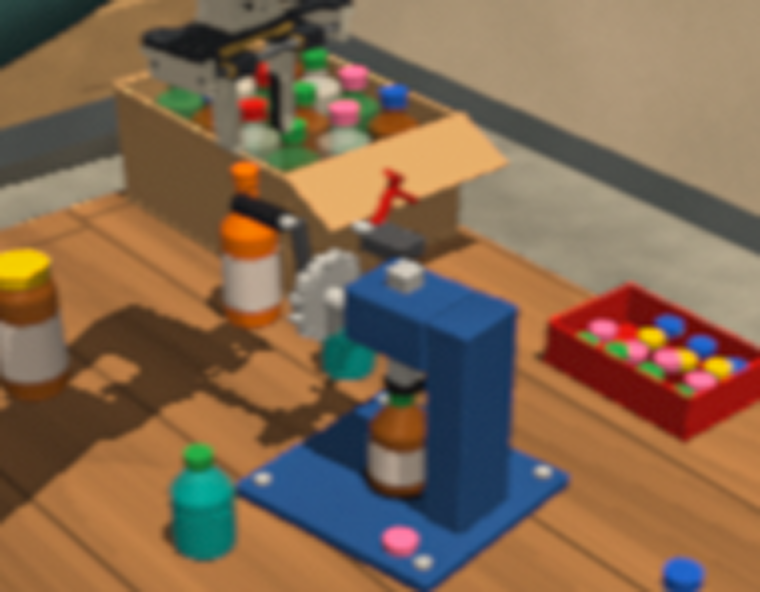

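View pics/tC.png

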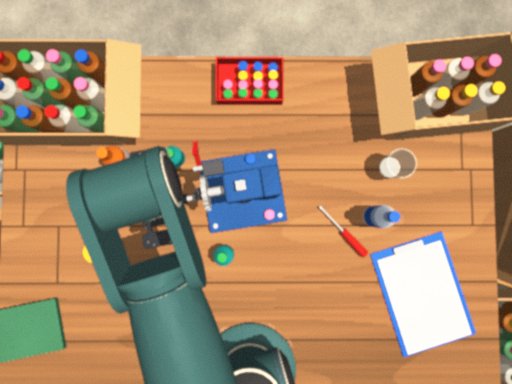

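```bash
python3 -c "
from station import order
print(order.close_job())"
```

```text
the job is handed in; nothing more can be done
None
```

I handed the job in at about 20 s with the pawl folded back and the pad resting on the bottle's cap at an estimated 10 N. No verdict came back.

- **Pawl:** I gripped its red tab, swung it over and let it fall. The last side and top pictures show it folded over and clear of the wheel.
- **Pressing:** I turned the crank backward by about 1.17 rad. Drag along its path was steady at about 3.5 N, then rose to about 7 N on contact, which puts the pad at roughly 10 to 11 N. That force was felt only at the crank; the pad force itself was not measured.
- **After letting go:** The wrist force read near zero, and the ram and pad shifted by less than 0.1 pixel. The bottle is upright and within about 0.4 pixel (1 mm) of its first place. The other things I could see look unmoved; the soda and the yellow-lidded jar were partly hidden behind the arm in the top view, and I compared those pictures only by eye.
- **Checks that disagreed:** The top and side cameras placed the press about 6 mm away from where the wrist camera did. I used the wrist camera's position, and both grips landed centred.

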